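# Lock the hatch stop screw with its jam nut

### The arm

A 6-joint arm with a two-finger parallel gripper is mounted at the origin on the work surface. World frame = base frame: x ahead of the robot, y to its left, z up, the work surface at z = 0. Lengths are in mm, angles in rad, forces in N, time in s.
With the tool pointing down it reaches from about 275 to 750 mm from the base axis. Payload 10.2 kg.
Tool frame: the origin (TCP) lies at the very end of the fingers, on their centre line; the grasp point (between the pads) lies 19 mm behind it; z points along the fingers, x is the direction in which the jaws open and shut, and the axes are right-handed (so a half turn about z gives the same grasp; the last joint's range is limited). The gripper opens to 85 mm and grips with 20 to 120 N. Pads are 22 mm wide; open, the fingers measure 114 mm over their backs; the gripper's body (76 mm by 85 mm) begins 54 mm behind the grasp point. The pads swing forward as they close: fully open they stand 13 mm farther back than shut.
Start: joints at [1.026, 0.313, 1.498, -0, 1.331, -0.223], TCP at [166.057, 498.052, 231.294] pointing down, gripper open.
Joint ranges: [-2.94, 2.94], [-0.97, 2.17], [0.19, 2.56], [-1.23, 4.37], [0.02, 3.11], [-2.88, 2.88]. Speed limits (rad/s): [2.39, 2.39, 3.01, 3.14, 3.14, 3.14].

### API

Orientations are given as a unit quaternion [w, x, y, z].
In Python, from rig import telemetry, capture, camera_model, finish_job gives the robot as it stands.
- The arm moves only by the shell command python3 -m inch 'ROWS' [FORCE]. ROWS is JSON, a list of rows, each a list of 5 numbers: the shift along the tool's x, y, z in m, then the turn about the tool's z in rad, then the finger opening in m, from 0 to 0.0854. A call has exactly 5 rows; each row shifts and turns the pose as measured when the row begins, along the tool's axes as they then stand; what a row does not reach is not made up. A row lasts 1/12 s, in which the tool goes at most 41.7 mm and 7.16 degrees, less where a joint would pass 70% of its speed; a pose out of reach is approached as far as the arm can. A call with a gripper value outside its range is refused whole. The fingers move at their own pace and stop on an object; FORCE is the grip in N (left out, the last holds). Time passes only in rows, so rows that do not move let the fingers close, or fill a call up. It gives the time, the measured TCP pose, the force and the opening at its end, in the units of the state.
- telemetry.sense(): the state, without advancing time (a new reading comes with each control period).
- capture(name): name is "side" or "top" or "wrist"; returns the picture (384x512x3 uint8, blue, green, red); there is no depth.
- camera_model(name): a dict with "mtx" (3x3 intrinsics, pixels), "camera_from_world" (4x4, takes a point from world to camera coordinates). Camera axes: x right, y down, z forward; pixel columns grow to the right and rows downward; lengths in mm; the calibration is good to about 2 mm. The wrist camera is an equidistant fisheye: a pixel r from the principal point sees the ray r / f radians off the axis. A picture is of the moment at which its call begins: read the wrist's pose just before it. camera_model takes no time and is no camera call; for the wrist camera it gives the pose at the moment of the call.
- finish_job(): hands the job in, once; it reports no verdict.
The state is a dict: "time_s": time; "joints": joint angles; "dq": joint speeds; "tau": joint torques, N m; "eef_pos": TCP position; "ee_rot": TCP orientation; "force": force on the tool from outside, world axes, zero at the start; "wrist_torque": the same for the moment, N m; "grip_width": opening from 0.0 (shut) to 1.0 (fully open).
Only numpy, scipy, OpenCV 4.12 (cv2) and the standard library are available. Lean on these libraries where they do the work, as an engineer would, in place of code of your own. Each camera call takes 0.05 s, during which the arm holds its last target. There are 200 camera calls.

### The job

The companionway hatch's stop screw on the blue bracket is set right, but its jam nut is loose. Fit the flat holding key over the screw's head with its arm on the ledge beside the brass post and let go of it; then swing the nut's red-knobbed lever clockwise (seen from above), with the key left to itself against the post, until the nut is firmly tight: keep up a push of about 10 N on the knob for half a second. Do not force it past 14 N or let the screw lose its setting (a twentieth of a turn at most), leave the key on the screw, and do not disturb the other things on the shelf.

Things in the scene. Friction and masses are not known exactly. Their poses are not given: they have to be found in the camera images.
- key_grip (a point): centre of the orange upright grip on the loose flat aluminium holding key (about 220 g). The grip is 44 mm long (x), 14 mm wide (y), 28 mm tall and stands on the key's 10 mm plate; this point is 24 mm above the key's underside. x points along the key from the hole to the arm's end, z up. The hole's centre is 55 mm behind this point (-x)
- key_hole (a point): centre of the key's rectangular through hole, at its underside. The hole is 43 mm along the key's x by 19 mm along its y, so 1.5 mm clear of the screw's head on every side, with a small chamfer below
- key_end (a point): point on the key's arm 98 mm from the hole's centre (+x), 5 mm above its underside: the part that bears on the post
- head_seat (a point): on the stop screw's vertical axis, on its round brass collar (46 mm across), 44 mm above the shelf: the fitted key lies on this collar. The brass head above is 40 mm (this point's y) by 16 mm (x) and 14 mm tall, topped by a step of 37 by 13 mm, 4 mm tall, top at 62 mm. Fitted, the key's x points along this point's +y, to the ledge
- head_end (a point): on the screw, at the top of the head's end that points to the ledge, 20 mm from the screw's axis: shows the setting. The screw turns with about 0.06 N m, and the nut drags it round (0.12 N m) unless the key holds it
- bracket: fixed blue steel bracket, 76 mm square and 24 mm tall under the screw; its origin is on the shelf, on the screw's axis, z up. The ledge for the key's arm is at +y: 46 mm (x, centred at x = +6 mm) by 28 mm (y), centred 98 mm from the axis, its top 44 mm above the shelf, level with the screw's collar
- post_top (a point): top centre of the fixed brass post on the ledge, 10 mm across and 26 mm tall (top 70 mm above the shelf), at x = +23 mm, y = +98 mm of the bracket. It stops the fitted key's arm from turning clockwise; the arm, fitted, starts 2 to 12 mm clear of it and closes on it once the nut is turned
- knob (a point): centre, half-way up its free part, of the upright red knob on the nut's lever: 20 mm across, free from 36 to 78 mm above the shelf (this point 56 mm), 75 mm from the screw's axis, about which it swings without rising. The lever starts on the side away from the ledge
- nut: dark steel nut with its lever; origin on the shelf on the screw's axis. Clockwise it turns freely (under 2.5 N at the knob) for 0.55 to 1.15 rad - where it gets tight cannot be seen - then the push steps to 3 or 4 N and rises about 0.5 N per mm. Let go, it springs back by up to 0.2 rad and stays. At 10 N on the knob the key bears on the post with about 7 N
- key: the whole holding key, 147 mm long: origin at the hole's centre on the underside, x along the arm, z up. The hole end is 64 mm (x) by 42 mm (y); the arm is 22 mm wide and ends 115 mm from the hole's centre
- post: the brass post: origin at its foot
- cap_a: red plastic fender end cap, 76 mm across, 52 mm tall; leave alone
- cap_b: the other such cap; leave alone
- wedge: chrome door wedge, 110 by 40 mm, 32 mm tall; leave alone
- hourglass: glass hourglass, 66 mm across, 130 mm tall; leave alone
- pen_pot: stoneware pen pot, 80 mm across, 95 mm tall, pens to 150 mm; leave alone
- fuse_case: aluminium fuse case, 160 (x) by 100 mm, 62 mm tall; leave alone
Not all that is in view belongs to the job. There is more than one size of the bracket; the one meant has the size given above.

How it is judged (in metres and radians):
On the way, in this order (a step that is already met when the one before it is completed fails the run):
1. the key lies fitted over the screw's head, its arm on the ledge beside the post, and is let go (horizontal distance between key_hole and head_seat below 0.004 m and z of key_hole in the frame of head_seat below 0.003 m and angle between key_hole's own z axis and vertical below 0.08 rad and horizontal distance between key_end and post_top below 0.04 m and contact force between each of the fingers, the arm and key below 0.1 N), for 0.2 s.
2. the nut is tightened by its lever: the key, not touched by the robot, bears on the post with more than 5 N (some 7.5 N at the knob) (all of step 1 and contact force between key and post above 5 N and contact force between the fingers and nut above 3 N), for 0.3 s.
At the end, for the whole second after the job is handed in: The key still lies flat over the screw's head (hole within 4 mm of the axis and 3 mm of the collar), its arm's end within 40 mm of the post; the screw's head end is within 6.5 mm (about a twentieth of a turn) of where it started, the knob more than 30 mm from where it started, and all is at rest (horizontal distance between key_hole and head_seat below 0.004 m and z of key_hole in the frame of head_seat below 0.003 m and angle between key_hole's own z axis and vertical below 0.08 rad and horizontal distance between key_end and post_top below 0.04 m and distance of head_end from where it was at the start of the episode below 0.0065 m and distance of knob from where it was at the start of the episode above 0.03 m and angular speed of nut below 0.05 rad/s and linear speed of key below 0.01 m/s); the robot touches nothing.
It fails at once if the nut is overtightened: the key bears on the post with more than 12.5 N (some 17 N at the knob) (contact force between key and post above 12.5 N).
It fails at once if the screw loses its setting: its head end moves more than 6.5 mm (a twentieth of a turn) (distance of head_end from where it was at the start of the episode above 0.0065 m).
It fails at once if a bystander is moved by more than 20 mm (distance of any of cap_a, cap_b, wedge, hourglass, pen_pot, fuse_case from where it was at the start of the episode above 0.02 m).
It also fails if it takes over 59 s, if anything falls off the work surface, if the arm or the gripper's body presses on something with over 40 N, if the wrist force passes 120 N, or if a joint passes its speed limit or range.

## Working session

There is one attempt and no reset: what is moved stays moved. The work goes in short steps, Python scripts to look and compute and a shell command to move; the robot and the scene stay as the last step left them, time stands still between calls to the robot, and variables do not carry over. Pictures are saved under pics/ and viewed, about 8 in all and at most 12, crops included, and the job is handed in when it is done.

```bash
mkdir -p pics; ls; python3 - <<'E'
from rig import *
import cv2,numpy as np
print(telemetry.sense())
a=capture("top");b=capture("side");c=capture("wrist")
for n,i in zip(("top","side","wrist"),(a,b,c)):
    cv2.imwrite(f"pics/{n}0.png",i); print(n,{k:np.round(v,3).tolist() if not isinstance(v,str) else v for k,v in camera_model(n).items()})
cv2.imwrite("pics/top0x.png",cv2.resize(a,(800,600),interpolation=cv2.INTER_CUBIC))
cv2.imwrite("pics/side0x.png",cv2.resize(b,(800,600),interpolation=cv2.INTER_CUBIC))
E
```

```text
pics
{'time_s': 0.0, 'joints': array([ 1.02560502e+00,  3.13452398e-01,  1.49846002e+00,  1.01432871e-05,
        1.33101955e+00, -2.23413523e-01]), 'dq': array([-0.00077758, -0.00091422,  0.00165909, -0.0004174 , -0.00107437,
       -0.0009639 ]), 'tau': array([-4.18557511e-04, -4.12266076e+01, -2.59747821e+01, -1.87056344e-04,
        4.12703172e-03,  1.18994086e-05]), 'eef_pos': array([165.90543616, 497.81228435, 230.72522293]), 'ee_rot': array([ 2.56917916e-04,  8.11250669e-01,  5.84698131e-01, -6.18432686e-04]), 'force': array([0.10009962, 1.20272688, 0.4351036 ]), 'wrist_torque': array([0.04179875, 0.00484235, 0.00387338]), 'grip_width': 0.9986450021839917}
top {'mtx': [[466.223, 0.0, 255.263], [0.0, 466.223, 196.214], [0.0, 0.0, 1.0]], 'camera_from_world': [[-0.001, -1.0, 0.013, -31.359], [-0.996, -0.001, -0.088, 555.273], [0.088, -0.013, -0.996, 1537.947], [0.0, 0.0, 0.0, 1.0]]}
side {'mtx': [[402.237, 0.0, 249.985], [0.0, 402.237, 192.599], [0.0, 0.0, 1.0]], 'camera_from_world': [[0.876, -0.482, 0.009, -503.336], [-0.291, -0.543, -0.788, 227.004], [0.385, 0.687, -0.616, 1132.514], [0.0, 0.0, 0.0, 1.0]]}
wrist {'mtx': [[297.319, 0.0, 254.713], [0.0, 297.319, 192.098], [0.0, 0.0, 1.0]], 'camera_from_world': [[0.317, 0.949, 0.001, -524.021], [0.911, -0.304, 0.28, -36.594], [0.266, -0.088, -0.96, 377.67], [0.0, 0.0, 0.0, 1.0]]}
```

View pics/top0x.png

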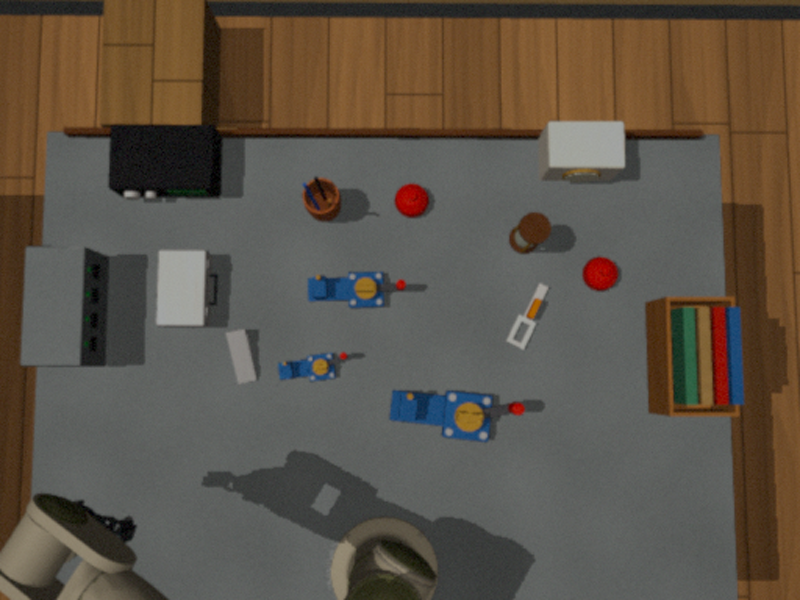

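View pics/side0x.png

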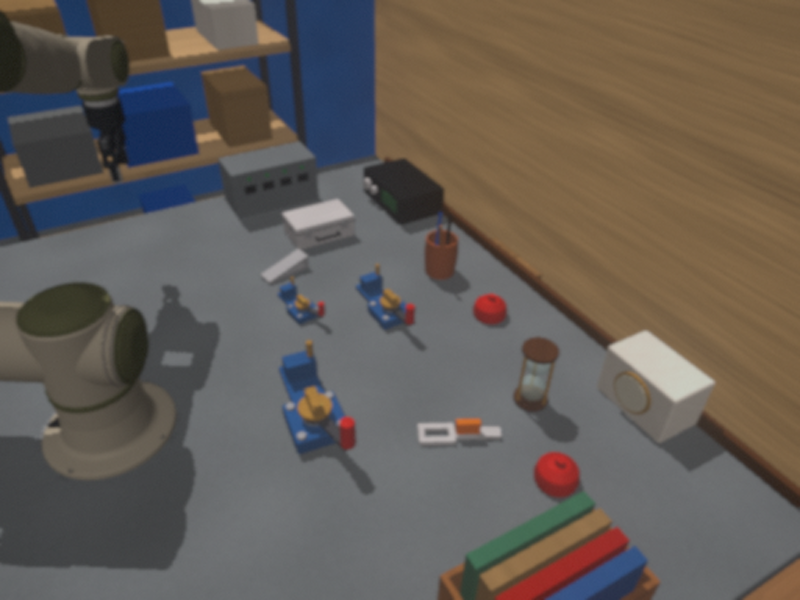

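The top view shows three blue brackets (viewed pixels): small (320,366), medium (366,289) and large (469,416). The key is at (530,315), and the ledges point left. The medium one looks like the 76 mm bracket: about 35 px wide at 0.49 px/mm, with its knob 35 px from the axis. I'll measure all three and confirm in a crop.

```bash
cat > h.py <<'E'
import cv2,numpy as np
from scipy.spatial.transform import Rotation as R
def ray(m,name,uv):
    K=np.array(m["mtx"]);T=np.array(m["camera_from_world"]);x=(uv[0]-K[0,2])/K[0,0];y=(uv[1]-K[1,2])/K[1,1]
    if name=="wrist":
        r=np.hypot(x,y)+1e-12;d=np.array([x/r*np.sin(r),y/r*np.sin(r),np.cos(r)])
    else: d=np.array([x,y,1.])
    return -T[:3,:3].T@T[:3,3],T[:3,:3].T@d
def onz(m,name,uv,z):
    c,d=ray(m,name,uv);return (c+d*(z-c[2])/d[2])
def proj(m,name,p):
    K=np.array(m["mtx"]);T=np.array(m["camera_from_world"]);q=T[:3,:3]@np.array(p)+T[:3,3]
    if name=="wrist":
        rh=np.hypot(q[0],q[1]);t=np.arctan2(rh,q[2]);s=q[:2]/max(rh,1e-9)*t
    else: s=q[:2]/q[2]
    return K[0,0]*s+K[:2,2]
def blobs(img,lo,hi,amin=8):
    hsv=cv2.cvtColor(img,cv2.COLOR_BGR2HSV);m=cv2.inRange(hsv,np.array(lo),np.array(hi))
    n,l,s,c=cv2.connectedComponentsWithStats(m)
    return [(c[i],s[i],np.argwhere(l==i)[:,::-1].astype(np.float32)) for i in range(1,n) if s[i][4]>=amin]
def toolyaw(q): # q wxyz -> heading of tool x
    X=R.from_quat(np.roll(q,-1)).as_matrix()[:,0];return np.arctan2(X[1],X[0])
E
python3 - <<'E'
from rig import *
from h import *
a=cv2.imread("pics/top0.png");m=camera_model("top")
for nm,lo,hi,z in (("blue",(100,120,60),(130,255,255),24),("red",(0,200,90),(4,255,255),70),("orange",(8,170,130),(28,255,255),50)):
    for c,s,p in blobs(a,lo,hi):
        if s[4]<600: print(nm,np.round(c,1),s.tolist(),np.round(onz(m,"top",c,z),0)[:2], "rect",np.round(cv2.minAreaRect(p)[1],1))
cv2.imwrite("pics/crop1.png",cv2.resize(a[165:285,170:370],(800,480),interpolation=cv2.INTER_CUBIC))
E
```

```text
blue [218.  185.1] [197, 174, 49, 23, 566] [593.  94.] rect [22.  47.7]
blue [470.  227.2] [465, 197, 11, 62, 528] [ 451. -752.] rect [61.3  8.5]
blue [193.1 235.7] [178, 227, 36, 16, 272] [424. 175.] rect [15. 35.]
red [262.8 127.5] [253, 118, 21, 20, 313] [779. -56.] rect [19.1 19.1]
red [383.8 174.8] [373, 165, 22, 21, 329] [ 622. -453.] rect [20.5 19.8]
red [256.1 181.8] [254, 179, 5, 6, 23] [599. -33.] rect [5. 4.]
red [460.3 227.4] [456, 197, 10, 62, 458] [ 450. -698.] rect [61.3  7.9]
red [219.5 227.5] [218, 226, 4, 4, 12] [450.  85.] rect [2.8 2.8]
red [330.4 261.3] [326, 258, 10, 7, 49] [ 341. -273.] rect [9. 6.]
orange [233.4 182.4] [228, 179, 12, 7, 71] [599.  41.] rect [ 6. 11.]
orange [233.8 188. ] [229, 187, 10, 4, 27] [580.  40.] rect [3. 9.]
orange [341.5 197.2] [338, 191, 8, 13, 52] [ 550. -316.] rect [ 4.  12.5]
orange [204.6 234.4] [201, 231, 8, 8, 54] [428. 135.] rect [7. 7.]
orange [299.9 266.7] [292, 259, 17, 16, 195] [ 322. -176.] rect [16. 15.]
```

View pics/crop1.png

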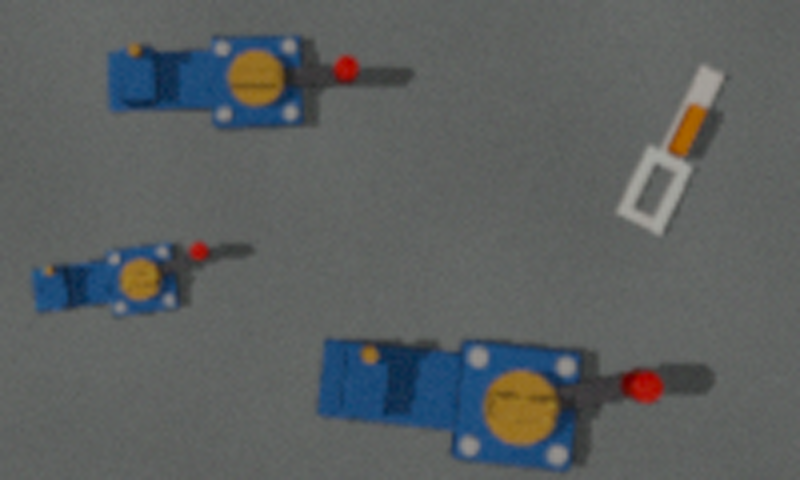

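The crop confirms the medium bracket as the one meant: its knob is 75 mm from the axis and its plate about 76 mm wide. Its post is at the far side of the ledge (crop 135,50), the knob at (346,68) and the axis at (256,78). The key's hole is at (655,190) and its arm end at (712,70). Now I'll move above the key.

```bash
r='[-0.0296,0.0282,0,0,0.085]'
python3 -m inch '[[-0.0296,0.0282,0,0,0.085],[-0.0296,0.0282,0,0,0.085],[-0.0296,0.0282,0,0,0.085],[-0.0296,0.0282,0,0,0.085],[-0.0296,0.0282,0,0,0.085]]' 25
python3 -m inch '[[-0.0296,0.0282,0,0,0.085],[-0.0296,0.0282,0,0,0.085],[-0.0296,0.0282,0,0,0.085],[-0.0296,0.0282,0,0,0.085],[-0.0296,0.0282,0,0,0.085]]'
python3 -m inch '[[-0.0296,0.0282,0,0,0.085],[-0.0296,0.0282,0,0,0.085],[-0.0296,0.0282,0,0,0.085],[-0.0296,0.0282,0,0,0.085],[-0.0296,0.0282,0,0,0.085]]'
python3 -m inch '[[-0.0296,0.0282,0,0,0.085],[-0.0296,0.0282,0,0,0.085],[-0.0296,0.0282,0,0,0.085],[-0.0296,0.0282,0,0,0.085],[-0.0296,0.0282,0,0,0.085]]'
```

```text
time_s: 0.57
eef_pos: [251.8, 311.4, 228.3]
ee_rot: [-0.0, 0.808, 0.589, -0.002]
force: [1.4, -0.1, 0.4]
grip_width: 1.001
time_s: 0.98
eef_pos: [339.7, 122.2, 228.4]
ee_rot: [0.0, 0.807, 0.59, -0.001]
force: [0.6, 0.9, 0.3]
grip_width: 0.993
time_s: 1.4
eef_pos: [427.8, -66.9, 229.0]
ee_rot: [0.001, 0.808, 0.589, -0.0]
force: [1.1, 0.3, 1.4]
grip_width: 0.995
time_s: 1.82
eef_pos: [515.5, -255.7, 228.1]
ee_rot: [-0.0, 0.809, 0.588, -0.001]
force: [0.9, 0.9, 0.8]
grip_width: 0.998
```

```bash

python3 -m inch '[[-0.0296,0.0282,0,0,0.085],[-0.016,0.012,0,0,0.085],[0,0,0,0.124,0.085],[0,0,0,0.124,0.085],[0,0,0,0.124,0.085]]'
python3 -m inch '[[0,0,0,0.124,0.085],[0,0,0,0.124,0.085],[0,0,0,0.124,0.085],[0,0,0,0.124,0.085],[0,0,0,0.124,0.085]]'
python3 -m inch '[[0,0,0,0.124,0.085],[0,0,0,0.124,0.085],[0,0,0,0.124,0.085],[0,0,0,0.124,0.085],[0,0,0,0.124,0.085]]'
python3 -m inch '[[0,0,0,0.124,0.085],[0,0,0,0.124,0.085],[0,0,0,0.124,0.085],[0,0,0,0.124,0.085],[0,0,0,0.124,0.085]]'
python3 -m inch '[[0,0,0,0.124,0.085],[0,0,0,0.124,0.085],[0,0,0,0.124,0.085],[0,0,0,0.124,0.085],[0,0,0,0.124,0.085]]'
python3 -m inch '[[0,0,0.02,0.124,0.085],[0,0,0.02,0.124,0.085],[0,0,0.02,0.124,0.085],[0,0,0.02,0,0.085],[0,0,0,0,0.085]]'
python3 - <<'E'
from rig import *
from h import *
m=camera_model("wrist");s=telemetry.sense();a=capture("wrist");cv2.imwrite("pics/w1.png",a)
t=s["eef_pos"];y=toolyaw(s["ee_rot"]);print(t,np.degrees(y),s["joints"])
for c,st,p in blobs(a,(8,150,90),(20,255,255),60): print("or",c,st,onz(m,"wrist",c,38)[:2])
cv2.imwrite("pics/w1x.png",cv2.resize(a,(800,600),interpolation=cv2.INTER_CUBIC))
E
```

```text
time_s: 2.23
eef_pos: [540.2, -321.4, 222.7]
ee_rot: [-0.002, 0.906, 0.424, -0.002]
force: [-0.5, 0.2, -0.2]
grip_width: 0.992
time_s: 2.65
eef_pos: [539.5, -321.8, 220.0]
ee_rot: [-0.003, 0.992, 0.125, -0.004]
force: [0.7, 0.3, 0.6]
grip_width: 0.996
time_s: 3.07
eef_pos: [539.1, -321.4, 217.9]
ee_rot: [-0.003, 0.983, -0.186, -0.006]
force: [-0.2, -0.1, -1.3]
grip_width: 0.996
time_s: 3.48
eef_pos: [538.6, -321.0, 215.9]
ee_rot: [-0.001, 0.878, -0.479, -0.009]
force: [0.6, 0.2, -0.6]
grip_width: 0.993
time_s: 3.9
eef_pos: [538.1, -320.6, 213.9]
ee_rot: [-0.002, -0.688, 0.726, 0.011]
force: [-0.1, -0.8, -0.4]
grip_width: 0.998
time_s: 4.32
eef_pos: [536.7, -319.5, 130.6]
ee_rot: [-0.004, -0.538, 0.843, 0.01]
force: [-0.8, -0.0, -0.8]
grip_width: 0.995
[ 536.69070411 -319.50471553  130.59384671] -114.9358127920651 [-0.72353949  0.62829547  1.2858711  -0.00184487  1.24849974  1.28302701]
or [247.35280374 170.91004673] [239 144  18  55 856] [ 556.80272026 -322.60504266]
```

View pics/w1x.png

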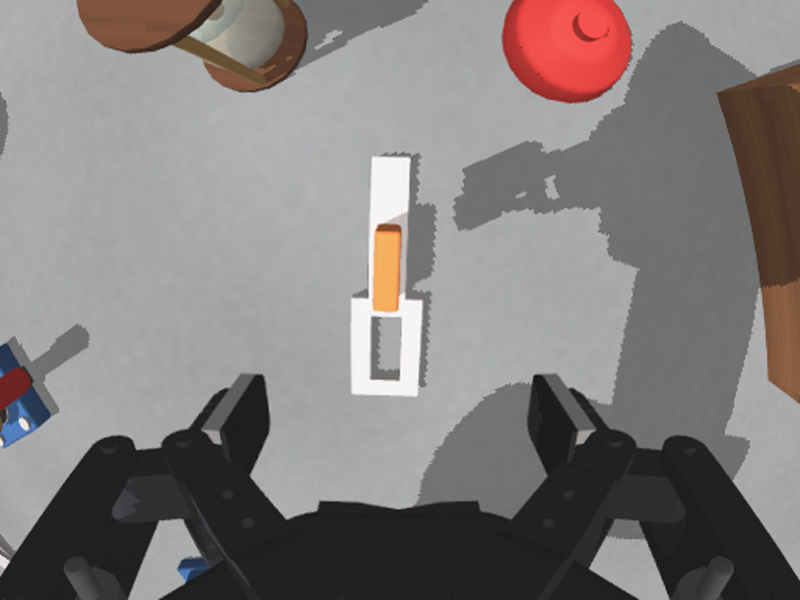

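The wrist view is clear. The key's arm end is up at (390,157), the grip at (387,270) and the hole at (387,348). The hourglass and a cap are well ahead of it. I'll measure the grip's top face and the plate.

```bash
cat > grip.py <<'E'
from rig import *
from h import *
def rect_world(m,p,z):
    w=np.array([onz(m,"wrist",q,z)[:2] for q in p],np.float32)
    return cv2.minAreaRect(w)
def heading(r):
    b=cv2.boxPoints(r);e=[b[1]-b[0],b[2]-b[1]];v=max(e,key=np.linalg.norm);return np.degrees(np.arctan2(v[1],v[0]))
def toolrel(p,t,yaw):
    d=np.array(p)-t[:2];c,s=np.cos(yaw),np.sin(yaw);return d@[c,s],d@[s,-c]
def grip(a,m,z):
    b=max(blobs(a,(8,120,195),(20,255,255),60),key=lambda b:b[1][4]);return rect_world(m,b[2],z)
def tilt(q): return R.from_quat(np.roll(q,-1)).as_matrix()[:,2]
E
python3 - <<'E'
from grip import *
a=cv2.imread("pics/w1.png");m=camera_model("wrist");s=telemetry.sense();t=s["eef_pos"];y=toolyaw(s["ee_rot"])
hsv=cv2.cvtColor(a,cv2.COLOR_BGR2HSV);print(hsv[145:200:4,248].tolist())
r=grip(a,m,38);print("grip",r,heading(r),"toolz",tilt(s["ee_rot"]),np.degrees(y))
w=max(blobs(a,(0,0,225),(180,30,255),100),key=lambda b:b[1][4]);rw=rect_world(m,w[2],10);print("plate",rw,heading(rw))
print(toolrel(r[0],t,y))
E
```

```text
[[10, 173, 131], [13, 163, 244], [16, 155, 245], [16, 155, 245], [16, 155, 245], [16, 155, 245], [16, 157, 245], [16, 156, 245], [16, 156, 245], [16, 156, 245], [16, 157, 245], [16, 157, 245], [16, 157, 245], [16, 156, 245]]
grip ((555.328369140625, -321.83258056640625), (13.094377517700195, 42.283748626708984), 64.18429565429688) -25.815681 toolz [-0.01486826  0.01076697 -0.99983149] -114.92195588032665
plate ((542.3529663085938, -315.2335205078125), (42.038143157958984, 147.34811401367188), 63.24699783325195) -26.752995
(np.float64(-5.944206058220504), np.float64(-17.04846663554056))
```

```bash

python3 -m inch '[[-0.0055,-0.0191,0,0.03,0.06],[0,0,0.03,0,0.06],[0,0,0.03,0,0.06],[0,0,0.02,0,0.06],[0,0,0,0,0.06]]'
python3 - <<'E'
from grip import *
m=camera_model("wrist");s=telemetry.sense();a=capture("wrist");cv2.imwrite("pics/w2.png",a);t=s["eef_pos"];y=toolyaw(s["ee_rot"])
r=grip(a,m,38);print("grip",r,heading(r),"toolz",tilt(s["ee_rot"]),np.degrees(y),t,toolrel(r[0],t,y),s["force"])
E
```

```text
time_s: 4.78
eef_pos: [560.1, -325.2, 58.4]
ee_rot: [-0.002, -0.526, 0.85, 0.003]
force: [-1.2, 0.1, -0.1]
grip_width: 0.703
grip ((554.520751953125, -321.2190856933594), (13.287182807922363, 42.16818618774414), 62.90009307861328) -27.099867 toolz [-0.0054048   0.00271213 -0.99998172] -116.49333114396488 [ 560.11030581 -325.21876277   58.40643703] (np.float64(-1.0861916917315892), np.float64(6.786804601877925)) [-1.24048403  0.07055428 -0.07599347]
```

```bash

python3 -m inch '[[-0.001,0.0068,0.0,0.006,0.06],[0,0,0.02,0,0.04],[0,0,0.015,0,0.04],[0,0,0.008,0,0.04],[0,0,0,0,0.04]]'
python3 - <<'E'
from grip import *
s=telemetry.sense();t=s["eef_pos"];y=toolyaw(s["ee_rot"]);print(toolrel((554.5,-321.2),t,y),np.degrees(y),t)
E
```

```text
time_s: 5.25
eef_pos: [558.2, -324.7, 28.4]
ee_rot: [0.001, -0.524, 0.852, -0.007]
force: [0.3, 0.5, 0.4]
grip_width: 0.47
(np.float64(-1.4596034324617186), np.float64(4.924129170409424)) -116.83828426743803 [ 558.2347506  -324.72549687   28.39845395]
```

```bash

python3 -m inch '[[-0.0015,0.005,0.0,0,0.04],[0,0.001,0,0,0.04],[0,0,0.008,0,0.04],[0,0,0.006,0,0.04],[0,0,0.0,0,0.04]]'
python3 - <<'E'
from grip import *
s=telemetry.sense();t=s["eef_pos"];y=toolyaw(s["ee_rot"]);print(toolrel((554.5,-321.2),t,y),np.degrees(y),t,s["force"])
E
```

```text
time_s: 5.67
eef_pos: [554.8, -321.7, 19.1]
ee_rot: [0.003, -0.524, 0.852, -0.01]
force: [-0.2, -0.2, -0.4]
grip_width: 0.466
(np.float64(-0.3311332842837363), np.float64(0.5495508790129492)) -116.83097900350282 [ 554.84092693 -321.74352944   19.05043339] [-0.23436866 -0.19152266 -0.38254429]
```

```bash

python3 -m inch '[[0,0,0.005,0,0.04],[0,0,0.003,0,0.01],[0,0,0,0,0.01],[0,0,0,0,0.005],[0,0,0,0,0.005]]' 40
python3 -m inch '[[0,0,0,0,0.005],[0,0,0,0,0.005],[0,0,0,0,0.005],[0,0,-0.01,0,0.005],[0,0,-0.02,0,0.005]]'
python3 - <<'E'
from grip import *
s=telemetry.sense();t=s["eef_pos"];y=toolyaw(s["ee_rot"]);print(toolrel((554.5,-321.2),t,y),np.degrees(y),t,s["force"],tilt(s["ee_rot"]))
E
```

```text
time_s: 6.08
eef_pos: [555.5, -321.9, 10.6]
ee_rot: [0.003, -0.524, 0.852, -0.011]
force: [-1.8, 0.5, 1.0]
grip_width: 0.155
time_s: 6.5
eef_pos: [552.9, -319.9, 37.2]
ee_rot: [0.002, -0.524, 0.852, -0.006]
force: [-0.6, 0.8, -2.9]
grip_width: 0.155
(np.float64(0.46095490321240196), np.float64(-1.978243651304538)) -116.84304854330233 [ 552.94306171 -319.8954424    37.18995184] [-0.58493706  0.75004685 -2.91902932] [ 0.00931988 -0.00933498 -0.999913  ]
```

```bash

python3 -m inch '[[0,0,-0.03,0,0.005],[0,0,-0.035,0,0.005],[0,0,-0.035,0,0.005],[0,0,-0.03,0,0.005],[0,0,-0.01,0,0.005]]'
python3 -m inch '[[-0.015,0.005,0,0,0.005],[-0.029,0.01,0,0,0.005],[-0.029,0.01,0,0,0.005],[-0.029,0.01,0,0,0.005],[-0.029,0.01,0,0,0.005]]'
python3 -m inch '[[-0.029,0.01,0,0,0.005],[-0.029,0.01,0,0,0.005],[-0.029,0.01,0,0,0.005],[-0.02,0.008,0,0,0.005],[-0.01,0.003,0,0,0.005]]'
python3 -m inch '[[0,0,0,-0.06,0.005],[0,0,0,-0.12,0.005],[0,0,0,-0.12,0.005],[0,0,0,-0.12,0.005],[0,0,0,-0.12,0.005]]'
python3 -m inch '[[0,0,0,-0.12,0.005],[0,0,0,-0.12,0.005],[0,0,0,-0.12,0.005],[0,0,0,-0.12,0.005],[0,0,0,-0.12,0.005]]'
python3 -m inch '[[0,0,0,-0.12,0.005],[0,0,0,-0.12,0.005],[0,0,0,-0.12,0.005],[0,0,0,-0.12,0.005],[0,0,0,-0.12,0.005]]'
python3 -m inch '[[0,0,0,-0.12,0.005],[0,0,0,-0.12,0.005],[0,0,0,-0.06,0.005],[0,0,0,0,0.005],[0,0,0,0,0.005]]'
python3 - <<'E'
from grip import *
s=telemetry.sense();t=s["eef_pos"];y=toolyaw(s["ee_rot"]);print(np.degrees(y),t,s["force"],tilt(s["ee_rot"]),s["joints"])
E
```

```text
time_s: 6.92
eef_pos: [550.0, -317.5, 184.6]
ee_rot: [0.001, -0.524, 0.852, -0.004]
force: [0.7, -0.0, -2.3]
grip_width: 0.158
time_s: 7.33
eef_pos: [568.2, -178.9, 186.4]
ee_rot: [0.001, -0.52, 0.854, -0.007]
force: [0.2, -0.2, -3.0]
grip_width: 0.155
time_s: 7.75
eef_pos: [582.3, -41.9, 182.3]
ee_rot: [-0.001, -0.522, 0.853, -0.003]
force: [0.3, 0.3, -2.2]
grip_width: 0.155
time_s: 8.17
eef_pos: [580.3, -37.2, 179.9]
ee_rot: [0.003, 0.738, -0.674, 0.0]
force: [-0.5, -0.7, -2.9]
grip_width: 0.158
time_s: 8.58
eef_pos: [578.2, -37.5, 177.3]
ee_rot: [0.004, 0.91, -0.415, -0.003]
force: [0.3, 0.0, -1.9]
grip_width: 0.16
time_s: 9.0
eef_pos: [576.0, -38.1, 174.8]
ee_rot: [0.003, 0.993, -0.115, -0.007]
force: [0.2, -0.3, -2.9]
grip_width: 0.154
time_s: 9.42
eef_pos: [574.0, -38.6, 172.4]
ee_rot: [0.001, 0.999, 0.043, -0.01]
force: [0.3, -0.4, -2.5]
grip_width: 0.157
4.886910583457451 [574.00137873 -38.62037886 172.44570843] [ 0.26766343 -0.42623517 -2.50036968] [-0.02083916 -0.00295904 -0.99977846] [-0.26695721  0.48300543  1.40845296 -0.00874571  1.2694674  -0.34958583]
```

```bash

python3 -m inch '[[0,0.025,0,0,0.005],[0,0.02,0,0,0.005],[0,0.005,0,0,0.005],[0,0,0,0,0.005],[0,0,0,0,0.005]]'
python3 - <<'E'
from grip import *
import json
m=camera_model("wrist");s=telemetry.sense();a=capture("wrist");cv2.imwrite("pics/w3.png",a);t=s["eef_pos"];y=toolyaw(s["ee_rot"])
json.dump({k:np.array(v).tolist() for k,v in m.items() if k in("mtx","camera_from_world")},open("m3.json","w"))
print(t,np.degrees(y),tilt(s["ee_rot"]),proj(m,"wrist",(589,40,62)),proj(m,"wrist",(612,138,70)))
cv2.imwrite("pics/w3x.png",cv2.resize(a,(800,600),interpolation=cv2.INTER_CUBIC))
E
```

```text
time_s: 9.83
eef_pos: [577.4, -89.2, 171.4]
ee_rot: [0.0, 0.999, 0.038, -0.012]
force: [0.5, 1.2, -2.1]
grip_width: 0.159
[577.38249661 -89.17715737 171.42772331] 4.362520346619953 [-0.02328893 -0.00173253 -0.99972727] [282.89134402  40.92626739] [316.64171455 -56.98203623]
```

View pics/w3x.png

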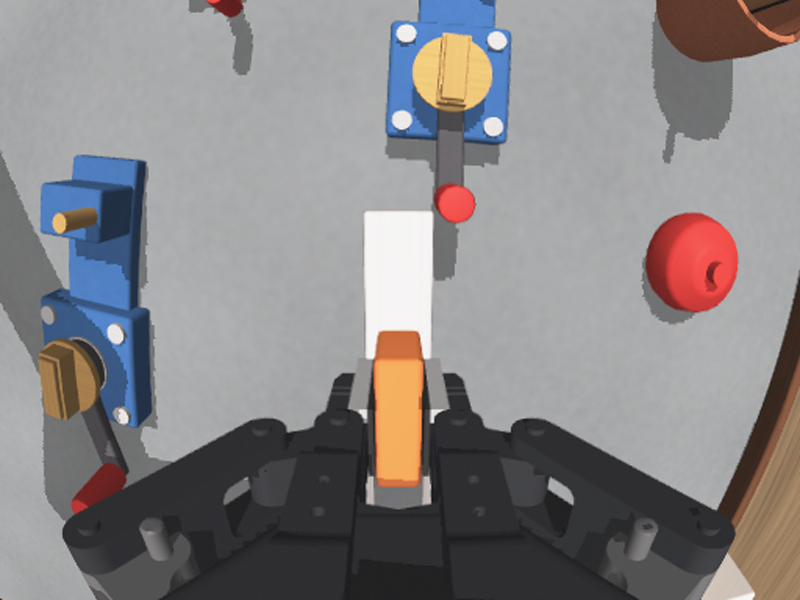

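View w3: the target head is at (453,70), its knob at (455,203), and the held key is straight in the jaws (arm 365–433, end at row 212). I'll move a bit closer, then measure the head and the held key together.

```bash

python3 -m inch '[[0.01,-0.02,0,0,0.005],[0,-0.025,0,0,0.005],[0,0,0,0,0.005],[0,0,0,0,0.005],[0,0,0,0,0.005]]'
cat > look.py <<'E'
from grip import *
import sys,json
n=sys.argv[1]
m=camera_model("wrist");s=telemetry.sense();a=capture("wrist");cv2.imwrite(f"pics/{n}.png",a);t=s["eef_pos"];y=toolyaw(s["ee_rot"])
print(t,np.degrees(y),tilt(s["ee_rot"]))
p=proj(m,"wrist",(589,40,62)).astype(int);print("head px",p)
x0=max(p[0]-100,0);y0=max(p[1]-75,0);c=a[y0:y0+150,x0:x0+200];print("crop org",x0,y0)
cv2.imwrite(f"pics/{n}x.png",cv2.resize(c,(800,600),interpolation=cv2.INTER_CUBIC))
json.dump(dict(K=np.array(m["mtx"]).tolist(),T=np.array(m["camera_from_world"]).tolist(),t=t.tolist(),y=float(y)),open(f"{n}.json","w"))
E
python3 look.py w4
```

```text
time_s: 10.3
eef_pos: [583.5, -38.3, 171.1]
ee_rot: [0.0, 0.999, 0.038, -0.012]
force: [1.0, 0.9, -1.9]
grip_width: 0.156
[583.53302466 -38.25858851 171.13561185] 4.3837560252671075 [-0.02391218 -0.00100099 -0.99971356]
head px [271  99]
crop org 171 24
```

View pics/w4x.png

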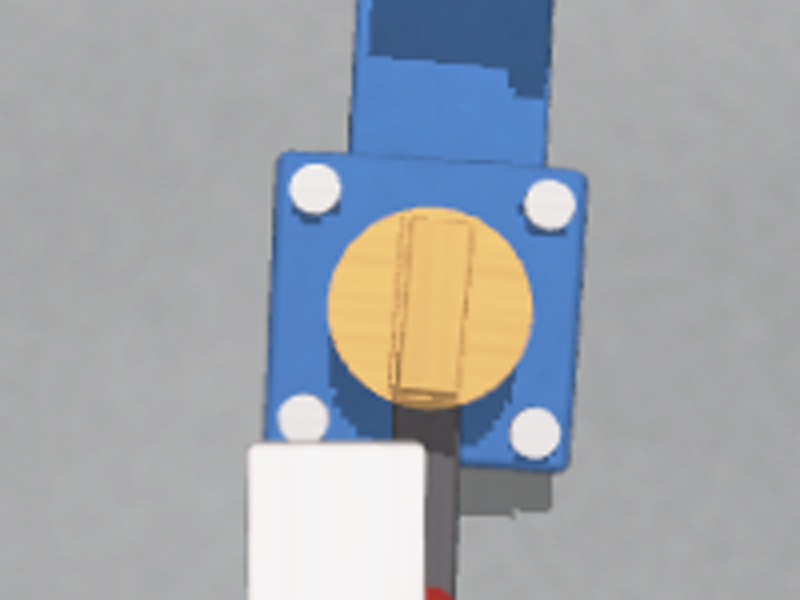

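```bash
cat > hd.py <<'E'
from grip import *
import json
d=json.load(open("w4.json"));m={"mtx":d["K"],"camera_from_world":d["T"]};t=np.array(d["t"]);y=d["y"]
P=lambda u,v,z:onz(m,"wrist",((u+.5)/4-.5+171,(v+.5)/4-.5+24),z)[:2]
print("collar",P(430.5,309,44),"diam",np.linalg.norm(P(328,309,44)-P(533,309,44)))
q=np.array([P(*c,62) for c in ((413,220),(473,222),(457,398),(400,388))]);print("head top",q.mean(0),np.linalg.norm(q[0]-q[3]),np.linalg.norm(q[0]-q[1]))
v=q[0]+q[1]-q[2]-q[3];H=np.degrees(np.arctan2(v[1],v[0]));print("head heading",H)
b=np.array([P(*c,24) for c in ((278,152),(586,172),(568,470))]);print("bracket centre",(b[0]+b[2])/2,np.degrees(np.arctan2(*(b[1]-b[2])[::-1])),np.linalg.norm(b[1]-b[2]))
a=cv2.imread("pics/w4.png");hsv=cv2.cvtColor(a,cv2.COLOR_BGR2HSV);W=(hsv[...,1]<30)&(hsv[...,2]>200)
zt=t[2]-0.6;c=[]
for v in range(138,196,6):
    x=np.where(W[v,200:320])[0]+200;x=x[(x>225)&(x<285)];l,r=P0=[onz(m,"wrist",(e,v),zt)[:2] for e in(x.min()-.5,x.max()+.5)];c.append((l+r)/2)
    if v in(138,192):print(v,x.min(),x.max(),np.linalg.norm(l-r))
c=np.array(c);L=np.polyfit(c[:,1],c[:,0],1);kh=90-np.degrees(np.arctan(L[0]))
e=P(337.5,442,zt);kx=np.array([np.cos(np.radians(kh)),np.sin(np.radians(kh))])
print("key heading",kh,"tool+90",np.degrees(y)+90,"end",e,"hole",e-115*kx,"grip",e-60*kx,"tcp",t)
E
python3 hd.py
```

```text
collar [596.08932568  39.54946766] diam 45.98900133540002
head top [596.22536097  39.58678627] 35.73774529113125 12.501154180123777
head heading 89.96906360277589
bracket centre [596.05927546  40.00599067] 91.83779452938404 73.83396923064264
138 233 276 21.187648915281805
192 234 275 21.06054857579573
key heading 94.3506306514845 tool+90 94.3837560252671 end [579.6150057   18.82811564] hole [588.33889208 -95.84051044] grip [584.1665986  -40.99899362] tcp [583.53302466 -38.25858851 171.13561185]
```

The axis is at (596.1, 39.7), the head heading is 90.0°, and the collar measures 46.0 mm across, which confirms the right bracket. The target TCP is about (595.6, 97.0) at tool heading 0.

```bash

python3 -m inch '[[0,0,0,0.076,0.005],[0.006,-0.03,0,0,0.005],[0.006,-0.035,0,0,0.005],[0,-0.035,0,0,0.005],[0,-0.025,0,0,0.005]]'
python3 -m inch '[[0,-0.005,0.02,0,0.005],[0,0,0.02,0,0.005],[0,0,0.02,0,0.005],[0,0,0,0,0.005],[0,0,0,0,0.005]]'
cat > st.py <<'E'
from grip import *
s=telemetry.sense();t=s["eef_pos"];y=toolyaw(s["ee_rot"]);z=tilt(s["ee_rot"])
g=np.array([595.6,97.0]); print("tcp",t.round(1),"yaw",np.degrees(y).round(2),"F",s["force"].round(1),"tilt",z.round(3),"rel",np.round(toolrel(g,t,y),1))
E
python3 st.py
```

```text
time_s: 10.77
eef_pos: [597.3, 83.0, 170.7]
ee_rot: [0.002, 1.0, -0.008, -0.011]
force: [0.3, 0.3, -2.0]
grip_width: 0.154
time_s: 11.18
eef_pos: [596.8, 92.4, 110.2]
ee_rot: [0.001, 1.0, -0.006, -0.01]
force: [0.6, 0.6, -1.8]
grip_width: 0.154
tcp [596.8  92.4 110.2] yaw -0.68 F [ 0.6  0.6 -1.8] tilt [-0.019 -0.002 -1.   ] rel [-1.2 -4.6]
```

```bash

python3 -m inch '[[-0.001,-0.0045,0,-0.012,0.005],[0,0,0.015,0,0.005],[0,0,0.01,0,0.005],[0,0,0,0,0.005],[0,0,0,0,0.005]]'
python3 st.py
```

```text
time_s: 11.6
eef_pos: [597.9, 96.0, 89.8]
ee_rot: [0.001, 1.0, -0.0, -0.006]
force: [0.0, -0.3, -1.8]
grip_width: 0.152
tcp [597.9  96.   89.8] yaw -0.0 F [ 0.  -0.3 -1.8] tilt [-0.012 -0.003 -1.   ] rel [-2.3 -1. ]
```

```bash

python3 -m inch '[[-0.0023,-0.001,0.004,0,0.005],[0,0,0.006,0,0.005],[0,0,0.003,0,0.005],[0,0,0,0,0.005],[0,0,0,0,0.005]]'
python3 st.py
python3 - <<'E'
from grip import *
a=capture("wrist");cv2.imwrite("pics/w5.png",a);cv2.imwrite("pics/w5x.png",cv2.resize(a,(800,600)))
import json;m=camera_model("wrist");json.dump(dict(K=np.array(m["mtx"]).tolist(),T=np.array(m["camera_from_world"]).tolist()),open("w5.json","w"))
E
```

```text
time_s: 12.02
eef_pos: [596.2, 96.9, 78.0]
ee_rot: [0.001, 1.0, -0.0, -0.004]
force: [0.3, -0.3, -2.4]
grip_width: 0.155
tcp [596.2  96.9  78. ] yaw -0.01 F [ 0.3 -0.3 -2.4] tilt [-0.008 -0.003 -1.   ] rel [-0.6 -0.1]
```

View pics/w5x.png

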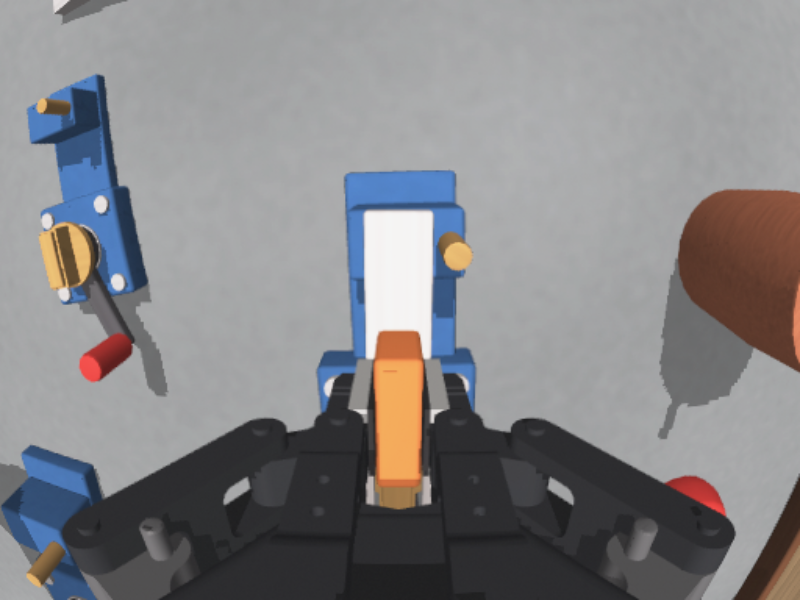

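The arm is centred over the ledge, left of the post (458,255) and clear of it. Lowering in stages while watching the force.

```bash

python3 -m inch '[[-0.0005,0,0.003,0,0.005],[0,0,0.005,0,0.005],[0,0,0.002,0,0.005],[0,0,0.001,0,0.005],[0,0,0,0,0.005]]'
python3 st.py
```

```text
time_s: 12.48
eef_pos: [595.7, 96.9, 66.1]
ee_rot: [0.001, 1.0, -0.0, -0.004]
force: [0.7, -0.0, -2.7]
grip_width: 0.16
tcp [595.7  96.9  66.1] yaw -0.01 F [ 0.7 -0.  -2.7] tilt [-0.008 -0.003 -1.   ] rel [-0.1 -0.1]
```

```bash

python3 -m inch '[[0,0,0.003,0,0.005],[0,0,0.004,0,0.005],[0,0,0.002,0,0.005],[0,0,0.001,0,0.005],[0,0,0,0,0.005]]'
python3 st.py
```

```text
time_s: 12.9
eef_pos: [596.0, 96.7, 55.6]
ee_rot: [0.001, 1.0, -0.0, -0.004]
force: [-2.0, 0.2, 0.5]
grip_width: 0.157
tcp [596.   96.7  55.6] yaw -0.01 F [-2.   0.2  0.5] tilt [-0.007 -0.003 -1.   ] rel [-0.4 -0.3]
```

Key is down at about 44–45 mm underside with light contact. Release and rise.

```bash

python3 -m inch '[[0,0,0,0,0.03],[0,0,0,0,0.03],[0,0,0,0,0.03],[0,0,0,0,0.03],[0,0,0,0,0.03]]'
python3 -m inch '[[0,0,-0.01,0,0.03],[0,0,-0.025,0,0.03],[0,0,-0.03,0,0.03],[0,0,-0.03,0,0.03],[0,0,-0.01,0,0.0]]'
python3 -m inch '[[0,0.02,0,0,0],[0,0.035,0,0,0],[0,0.038,0,0,0],[0,0.038,0,0,0],[0,0.038,0,0,0]]'
python3 -m inch '[[0,0.02,0,0,0],[0,0.01,0,0,0],[0,0,0,0,0],[0,0,0,0,0],[0,0,0,0,0]]'
python3 look.py w6
python3 - <<'E'
import cv2
a=cv2.imread("pics/w6.png");cv2.imwrite("pics/w6f.png",cv2.resize(a[:250,120:420],(720,600),interpolation=cv2.INTER_CUBIC))
E
```

```text
time_s: 13.32
eef_pos: [597.0, 96.7, 56.9]
ee_rot: [0.001, 1.0, 0.0, -0.002]
force: [0.0, 0.4, 0.6]
grip_width: 0.35
time_s: 13.73
eef_pos: [595.9, 97.1, 165.8]
ee_rot: [0.001, 1.0, -0.0, -0.005]
force: [0.3, 0.8, 0.8]
grip_width: 0.227
time_s: 14.15
eef_pos: [598.1, -70.6, 176.3]
ee_rot: [0.002, 1.0, 0.006, 0.002]
force: [0.8, 0.5, -0.1]
grip_width: 0.001
time_s: 14.57
eef_pos: [598.1, -107.5, 179.7]
ee_rot: [0.003, 1.0, 0.002, 0.003]
force: [-0.4, -0.1, -0.1]
grip_width: -0.002
[ 598.11811164 -107.52474238  179.66630107] 0.2700164823464287 [ 0.00641374 -0.00503124 -0.99996677]
head px [243  20]
crop org 143 0
```

View pics/w6f.png

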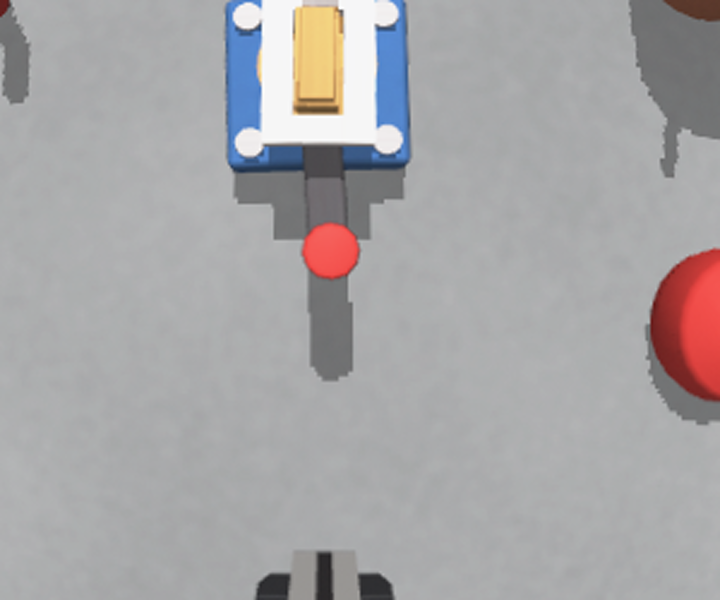

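The key lies fitted: the head comes up through the hole, with even gaps. The knob top is at crop (331,250), which is raw (257.9,104.2). Computing the approach to its +x side.

```bash
python3 - <<'E'
from grip import *
import json
d=json.load(open("w6.json"));m={"mtx":d["K"],"camera_from_world":d["T"]}
b=[x for x in blobs(cv2.imread("pics/w6.png"),(0,150,235),(6,255,255),100) if abs(x[0][0]-258)<10][0]
k=onz(m,"wrist",b[0],78)[:2];ax=np.array([596.1,39.7]);r=k-ax;print(b[0],b[1],"knob",k,"R",np.linalg.norm(r),"ang",np.degrees(np.arctan2(r[1],r[0])))
# key head/hole check: plate corners at z=54 (crop 261,143 / 376,143)
P=lambda u,v,z:onz(m,"wrist",(u/2.4+120,v/2.4),z)[:2]
print("plate near corners",P(262,143,54),P(377,143,54))
ang=np.arctan2(r[1],r[0]);tx=-np.array([np.sin(ang),-np.cos(ang)]);g=k+tx*38;print("approach tcp",g,"tool yaw wanted",np.degrees(np.arctan2(tx[1],tx[0])),toolrel(g,np.array(d["t"]),d["y"]))
E
```

```text
[257.3557423  103.80112045] [247  94  22  21 357] knob [601.09705512 -34.69318996] R 74.56082934646297 ang -86.15716536504002
plate near corners [576.40926086   5.86586611] [618.74566223   6.0247882 ]
approach tcp [639.01161754 -32.14643591] tool yaw wanted 3.8428346349599862 (np.float64(41.24828406269015), np.float64(-75.18475226468209))
```

```bash

python3 -m inch '[[0.02,-0.03,0,-0.067,0],[0.02,-0.03,0,0,0],[0.006,-0.01,0,0,0],[0,0,0.02,0,0],[0,0,0.03,0,0]]'
cat > st2.py <<'E'
from grip import *
s=telemetry.sense();t=s["eef_pos"];y=toolyaw(s["ee_rot"]);X=np.array([np.cos(y),np.sin(y)]);d=t[:2]-[596.1,39.7]
F=s["force"];a=np.degrees(np.arctan2(d[1],d[0]))
print("t",s["time_s"],"tcp",t.round(1),"yaw",np.degrees(y).round(2),"axis->tcp in tool",np.round(toolrel(t,np.array([596.1,39.7]),y),1),"push",round(float(F[:2]@X),2),"F",F.round(1),"tilt",tilt(s["ee_rot"]).round(3))
E
python3 st2.py
```

```text
time_s: 15.03
eef_pos: [645.6, -26.0, 135.1]
ee_rot: [0.004, 0.999, 0.041, 0.009]
force: [-0.6, -0.2, 0.0]
grip_width: 0.007Traceback (most recent call last):
  File "st2.py", line 4, in <module>
    print("t",s["time_s"],"tcp",t.round(1),"yaw",np.degrees(y).round(2),"axis->tcp in tool",np.round(toolrel(t,np.array([596.1,39.7]),y),1),"push",round(float(F[:2]@X),2),"F",F.round(1),"tilt",tilt(s["ee_rot"]).round(3))
                                                                                                     ~~~~~~~^^^^^^^^^^^^^^^^^^^^^^^^^^^^
  File "grip.py", line 9, in toolrel
    d=np.array(p)-t[:2];c,s=np.cos(yaw),np.sin(yaw);return d@[c,s],d@[s,-c]
      ~~~~~~~~~~~^~~~~~
ValueError: operands could not be broadcast together with shapes (3,) (2,)
```

```bash
sed -i 's/toolrel(t,np/toolrel(t[:2],np/' st2.py
python3 -m inch '[[-0.003,0.0055,0.01,0,0],[0,0,0.025,0,0],[0,0,0.025,0,0],[0,0,0.015,0,0],[0,0,0.003,0,0]]'
python3 st2.py
```

```text
time_s: 15.45
eef_pos: [641.4, -24.4, 49.2]
ee_rot: [0.003, 0.999, 0.046, 0.005]
force: [-1.0, 0.1, 0.0]
grip_width: -0.001
t 15.45 tcp [641.4 -24.4  49.2] yaw 5.27 axis->tcp in tool [39.3 67.9] push -1.0 F [-1.   0.1  0. ] tilt [ 0.011 -0.005 -1.   ]
```

```bash

python3 -m inch '[[0,0.007,0.003,0.022,0],[-0.005,0,0,0,0],[-0.004,0,0,0,0],[0,0,0,0,0],[0,0,0,0,0]]'
python3 st2.py
```

```text
time_s: 15.87
eef_pos: [632.9, -31.0, 48.7]
ee_rot: [0.003, 0.999, 0.035, 0.007]
force: [0.1, -0.3, 0.3]
grip_width: -0.001
t 15.8667 tcp [632.9 -31.   48.7] yaw 4.01 axis->tcp in tool [31.8 73.1] push 0.07 F [ 0.1 -0.3  0.3] tilt [ 0.013 -0.005 -1.   ]
```

```bash

python3 -m inch '[[-0.005,0.002,0,0,0],[-0.004,0.001,0,0.02,0],[-0.0045,0.0015,0,0.06,0],[-0.0045,0.0015,0,0.06,0],[-0.0045,0.0015,0,0.06,0]]'
python3 st2.py
```

```text
time_s: 16.28
eef_pos: [610.8, -39.6, 51.1]
ee_rot: [0.002, 0.997, -0.07, 0.01]
force: [2.2, 0.9, -1.6]
grip_width: -0.002
t 16.2833 tcp [610.8 -39.6  51.1] yaw -8.02 axis->tcp in tool [25.6 76.4] push 2.06 F [ 2.2  0.9 -1.6] tilt [ 0.02  -0.006 -1.   ]
```

```bash

python3 -m inch '[[-0.0038,0.001,0.0005,0.05,0],[-0.0038,0.001,0.0005,0.05,0],[-0.0038,0.001,0.0005,0.05,0],[-0.0038,0.001,0.0005,0.05,0],[0,0,0,0,0]]'
python3 st2.py
```

```text
time_s: 16.7
eef_pos: [594.8, -41.6, 51.2]
ee_rot: [0.001, 0.984, -0.179, 0.014]
force: [0.2, -0.2, -1.2]
grip_width: 0.002
t 16.7 tcp [594.8 -41.6  51.2] yaw -20.59 axis->tcp in tool [27.4 76.5] push 0.21 F [ 0.2 -0.2 -1.2] tilt [ 0.027 -0.008 -1.   ]
```

```bash

python3 -m inch '[[-0.004,0,0.0005,0.02,0],[-0.004,0.001,0.0005,0.03,0],[-0.003,0.0005,0.0005,0.03,0],[-0.003,0.0005,0.0005,0.03,0],[0,0,0,0,0]]'
python3 st2.py
```

```text
time_s: 17.12
eef_pos: [581.7, -39.4, 50.9]
ee_rot: [0.001, 0.972, -0.235, 0.018]
force: [0.7, 0.3, -0.5]
grip_width: 0.001
t 17.1167 tcp [581.7 -39.4  50.9] yaw -27.17 axis->tcp in tool [23.3 76.9] push 0.54 F [ 0.7  0.3 -0.5] tilt [ 0.034 -0.011 -0.999]
```

```bash

python3 -m inch '[[-0.0025,0.0005,0.0003,0.03,0],[-0.0025,0.0005,0.0003,0.03,0],[-0.0025,0.0005,0.0003,0.03,0],[0,0,0,0,0],[0,0,0,0,0]]'
python3 st2.py
```

```text
time_s: 17.53
eef_pos: [575.1, -37.8, 50.9]
ee_rot: [0.001, 0.961, -0.277, 0.019]
force: [1.3, 0.3, -0.8]
grip_width: 0.0
t 17.5333 tcp [575.1 -37.8  50.9] yaw -32.23 axis->tcp in tool [23.6 76.8] push 0.91 F [ 1.3  0.3 -0.8] tilt [ 0.037 -0.012 -0.999]
```

```bash

python3 -m inch '[[-0.0025,0.0005,0.0003,0.03,0],[-0.0025,0.0005,0.0003,0.03,0],[-0.0025,0.0005,0.0003,0.03,0],[0,0,0,0,0],[0,0,0,0,0]]'
python3 st2.py
```

```text
time_s: 17.95
eef_pos: [569.0, -35.6, 50.3]
ee_rot: [0.0, 0.948, -0.319, 0.02]
force: [-0.4, 0.3, 0.6]
grip_width: -0.001
t 17.95 tcp [569.  -35.6  50.3] yaw -37.17 axis->tcp in tool [23.9 76.3] push -0.5 F [-0.4  0.3  0.6] tilt [ 0.039 -0.013 -0.999]
```

```bash

python3 -m inch '[[-0.0025,0.0005,0.0003,0.02,0],[-0.0025,0.0005,0.0003,0.025,0],[-0.0025,0.0005,0.0003,0.025,0],[-0.0025,0.0005,0.0003,0.025,0],[-0.0015,0,0,0,0]]'
python3 st2.py
```

```text
time_s: 18.37
eef_pos: [559.2, -30.2, 49.0]
ee_rot: [-0.001, 0.93, -0.366, 0.022]
force: [0.5, -2.5, 1.4]
grip_width: 0.001
t 18.3667 tcp [559.2 -30.2  49. ] yaw -42.94 axis->tcp in tool [20.7 76.3] push 2.11 F [ 0.5 -2.5  1.4] tilt [ 0.041 -0.014 -0.999]
```

```bash

python3 -m inch '[[-0.0025,0.0005,0.0003,0.02,0],[-0.0025,0.0005,0.0003,0.025,0],[-0.0025,0.0005,0.0003,0.025,0],[-0.0015,0.0005,0.0003,0.025,0],[-0.001,0,0,0,0]]'
python3 st2.py
```

```text
time_s: 18.78
eef_pos: [550.4, -24.1, 47.8]
ee_rot: [-0.002, 0.911, -0.413, 0.022]
force: [1.5, -2.7, 0.9]
grip_width: 0.003
t 18.7833 tcp [550.4 -24.1  47.8] yaw -48.78 axis->tcp in tool [17.9 76.5] push 3.06 F [ 1.5 -2.7  0.9] tilt [ 0.042 -0.015 -0.999]
```

```bash

python3 -m inch '[[-0.0025,0.0005,0,0.02,0],[-0.002,0.0005,0,0.02,0],[-0.0015,0.0005,0,0.02,0],[-0.001,0,0,0.02,0],[0,0,0,0,0]]'
python3 st2.py
```

```text
time_s: 19.2
eef_pos: [544.9, -19.5, 48.0]
ee_rot: [-0.003, 0.892, -0.452, 0.023]
force: [2.8, -2.3, 1.1]
grip_width: -0.005
t 19.2 tcp [544.9 -19.5  48. ] yaw -53.77 axis->tcp in tool [17.5 76.3] push 3.46 F [ 2.8 -2.3  1.1] tilt [ 0.044 -0.016 -0.999]
```

```bash

python3 -m inch '[[-0.002,0.0005,0,0.02,0],[-0.002,0.0005,0,0.02,0],[-0.0015,0.0005,0,0.02,0],[-0.001,0,0,0.01,0],[0,0,0,0,0]]'
python3 st2.py
```

```text
time_s: 19.62
eef_pos: [540.9, -16.0, 48.1]
ee_rot: [-0.004, 0.873, -0.487, 0.026]
force: [3.3, -5.2, 1.1]
grip_width: 0.0
t 19.6167 tcp [540.9 -16.   48.1] yaw -58.31 axis->tcp in tool [18.4 76.2] push 6.12 F [ 3.3 -5.2  1.1] tilt [ 0.049 -0.018 -0.999]
```

```bash

python3 -m inch '[[-0.002,0.0005,0,0.015,0],[-0.002,0.0005,0,0.015,0],[-0.0015,0.0005,0,0.015,0],[-0.001,0,0,0.01,0],[0,0,0,0,0]]'
python3 st2.py
```

```text
time_s: 20.03
eef_pos: [538.2, -13.0, 48.4]
ee_rot: [-0.005, 0.857, -0.514, 0.029]
force: [2.8, -5.5, -0.6]
grip_width: 0.004
t 20.0333 tcp [538.2 -13.   48.4] yaw -62.0 axis->tcp in tool [19.4 75.9] push 6.15 F [ 2.8 -5.5 -0.6] tilt [ 0.055 -0.022 -0.998]
```

```bash

python3 -m inch '[[-0.002,0.0003,0,0.005,0],[-0.002,0.0003,0,0.005,0],[-0.0015,0.0003,0,0.005,0],[-0.0015,0,0,0,0],[0,0,0,0,0]]'
python3 st2.py
```

```text
time_s: 20.45
eef_pos: [536.5, -10.4, 48.7]
ee_rot: [-0.004, 0.851, -0.524, 0.034]
force: [3.9, -5.9, -0.6]
grip_width: 0.001
t 20.45 tcp [536.5 -10.4  48.7] yaw -63.28 axis->tcp in tool [17.9 75.7] push 7.06 F [ 3.9 -5.9 -0.6] tilt [ 0.063 -0.028 -0.998]
```

```bash

python3 -m inch '[[-0.0025,0.0003,0,0.005,0],[-0.0025,0.0003,0,0.005,0],[-0.002,0.0003,0,0.005,0],[-0.0015,0,0,0,0],[-0.001,0,0,0,0]]'
python3 st2.py
```

```text
time_s: 20.87
eef_pos: [534.5, -6.7, 49.0]
ee_rot: [-0.004, 0.845, -0.533, 0.04]
force: [4.7, -9.4, 0.1]
grip_width: 0.003
t 20.8667 tcp [534.5  -6.7  49. ] yaw -64.57 axis->tcp in tool [15.5 75.5] push 10.52 F [ 4.7 -9.4  0.1] tilt [ 0.072 -0.036 -0.997]
```

```bash

python3 -m inch '[[-0.0007,0,0,0,0],[-0.0007,0,0,0,0],[-0.0007,0,0,0,0],[-0.0007,0,0,0,0],[-0.0007,0,0,0,0]]'
python3 st2.py
```

```text
time_s: 21.28
eef_pos: [534.7, -7.5, 48.9]
ee_rot: [-0.002, 0.843, -0.536, 0.044]
force: [4.1, -6.6, -1.0]
grip_width: -0.0
t 21.2833 tcp [534.7  -7.5  48.9] yaw -64.94 axis->tcp in tool [16.8 75.6] push 7.69 F [ 4.1 -6.6 -1. ] tilt [ 0.077 -0.043 -0.996]
```

```bash

python3 -m inch '[[-0.0024,0,0,0,0],[-0.002,0,0,0,0],[-0.0016,0,0,0,0],[-0.0014,0,0,0,0],[-0.0013,0,0,0,0]]'
python3 st2.py
```

```text
time_s: 21.7
eef_pos: [533.8, -5.2, 49.4]
ee_rot: [-0.001, 0.842, -0.538, 0.05]
force: [4.2, -10.8, -1.6]
grip_width: 0.0
t 21.7 tcp [533.8  -5.2  49.4] yaw -65.3 axis->tcp in tool [14.8 75.3] push 11.52 F [  4.2 -10.8  -1.6] tilt [ 0.085 -0.053 -0.995]
```

```bash

python3 -m inch '[[-0.0011,0,0,0,0],[-0.0011,0,0,0,0],[-0.0011,0,0,0,0],[-0.0011,0,0,0,0],[-0.0011,0,0,0,0]]'
python3 st2.py
python3 -m inch '[[-0.0012,0,0,0,0],[-0.0012,0,0,0,0],[-0.0012,0,0,0,0],[-0.0012,0,0,0,0],[-0.0012,0,0,0,0]]'
python3 st2.py
```

```text
time_s: 22.12
eef_pos: [534.0, -5.7, 49.5]
ee_rot: [0.001, 0.84, -0.54, 0.055]
force: [3.3, -9.8, -0.6]
grip_width: 0.001
t 22.1167 tcp [534.   -5.7  49.5] yaw -65.68 axis->tcp in tool [15.8 75.2] push 10.3 F [ 3.3 -9.8 -0.6] tilt [ 0.092 -0.062 -0.994]
time_s: 22.53
eef_pos: [534.1, -5.7, 49.7]
ee_rot: [0.003, 0.838, -0.543, 0.061]
force: [4.4, -10.7, -1.1]
grip_width: 0.0
t 22.5333 tcp [534.1  -5.7  49.7] yaw -66.05 axis->tcp in tool [16.4 75.1] push 11.6 F [  4.4 -10.7  -1.1] tilt [ 0.099 -0.071 -0.993]
```

The push held at 10.3–11.6 N for over 0.8 s. Backing off along +x, rising and checking.

```bash

python3 -m inch '[[0.004,0,0,0,0],[0.01,0,0,0,0],[0.02,0,0,0,0],[0.02,0,0,0,0],[0,0,-0.02,0,0]]'
python3 -m inch '[[0,0,-0.035,0,0],[0,0,-0.035,0,0],[0,0,-0.035,0,0],[0.02,0,-0.01,0,0],[0,0,0,0,0]]'
python3 -m inch '[[0.03,0,0,-0.06,0],[0.03,0,0,-0.12,0],[0.03,0,0,-0.12,0],[0,0,0,-0.12,0],[0,0,0,-0.12,0]]'
python3 -m inch '[[0,0,0,-0.12,0],[0,0,0,-0.12,0],[0,0,0,-0.12,0],[0,0,0,-0.12,0],[0,0,0,-0.06,0]]'
python3 -m inch '[[0,0,0,0,0],[0,0,0,0,0],[0,0,0,0,0],[0,0,0,0,0],[0,0,0,0,0]]'
python3 st2.py; python3 look.py w7
python3 - <<'E'
import cv2
a=cv2.imread("pics/w7.png");cv2.imwrite("pics/w7f.png",cv2.resize(a,(800,600)))
E
```

```text
time_s: 22.95
eef_pos: [550.7, -54.2, 71.0]
ee_rot: [0.004, 0.837, -0.544, 0.054]
force: [-0.0, 0.2, -1.2]
grip_width: 0.001
time_s: 23.37
eef_pos: [546.1, -65.1, 192.2]
ee_rot: [0.004, 0.836, -0.546, 0.049]
force: [0.1, -0.1, -0.7]
grip_width: -0.003
time_s: 23.78
eef_pos: [587.2, -144.9, 197.1]
ee_rot: [0.015, 0.954, -0.295, 0.041]
force: [-0.5, 0.3, -0.1]
grip_width: 0.001
time_s: 24.2
eef_pos: [583.9, -143.1, 189.7]
ee_rot: [0.021, 0.999, -0.017, 0.028]
force: [0.5, -0.1, -0.8]
grip_width: 0.001
time_s: 24.62
eef_pos: [582.0, -141.4, 185.9]
ee_rot: [0.018, 0.999, -0.02, 0.024]
force: [0.3, -0.4, 0.3]
grip_width: -0.003
t 24.6167 tcp [ 582.  -141.4  185.9] yaw -2.2 axis->tcp in tool [ -7.1 181.5] push 0.28 F [ 0.3 -0.4  0.3] tilt [ 0.047 -0.038 -0.998]
[ 582.01649475 -141.37735021  185.93640456] -2.203593170652184 [ 0.04740704 -0.03791045 -0.99815598]
head px [247 -16]
crop org 147 0
```

View pics/w7f.png

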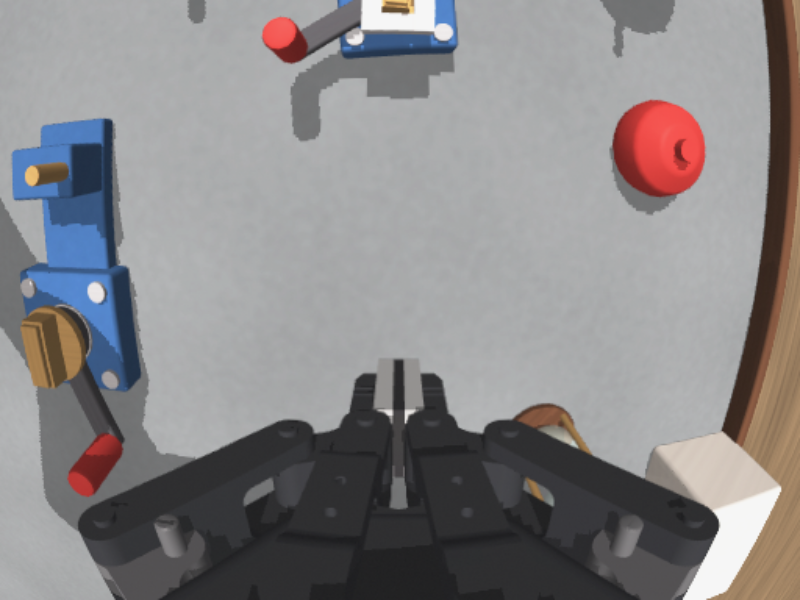

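The knob has swung to (284,40) and the key is still on the head, but this view cuts off the rest. One closer look at the head and key.

```bash

python3 -m inch '[[0,-0.035,0,0,0],[0,-0.035,0,0,0],[0,-0.035,0,0,0],[0,-0.02,0,0,0],[0,0,0,0,0]]'
python3 -m inch '[[0,0,0,0,0],[0,0,0,0,0],[0,0,0,0,0],[0,0,0,0,0],[0,0,0,0,0]]'
python3 look.py w8
python3 - <<'E'
import cv2
a=cv2.imread("pics/w8.png");cv2.imwrite("pics/w8f.png",cv2.resize(a[:240,120:420],(750,600),interpolation=cv2.INTER_CUBIC))
E
```

```text
time_s: 25.08
eef_pos: [587.3, -13.6, 181.2]
ee_rot: [0.019, 0.999, -0.024, 0.025]
force: [-0.3, 0.4, 1.1]
grip_width: -0.001
time_s: 25.5
eef_pos: [587.5, -16.3, 181.5]
ee_rot: [0.019, 0.999, -0.025, 0.025]
force: [0.8, -0.2, 0.3]
grip_width: 0.0
[587.4878179  -16.31901944 181.46373753] -2.8072127659667383 [ 0.04853855 -0.03930617 -0.99804761]
head px [245 118]
crop org 145 43
```

View pics/w8f.png

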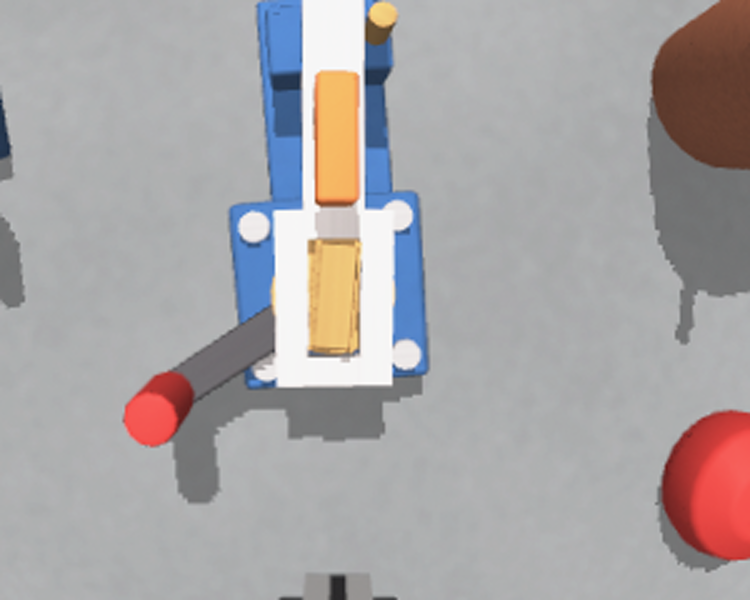

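```bash
python3 - <<'E'
from grip import *
import json
d=json.load(open("w8.json"));m={"mtx":d["K"],"camera_from_world":d["T"]}
P=lambda u,v,z:onz(m,"wrist",(u/2.5+120,v/2.5),z)[:2]
q=np.array([P(*c,62) for c in ((322,242),(359,242),(354,353),(316,347))]);v=q[0]+q[1]-q[2]-q[3];print("head",q.mean(0),np.degrees(np.arctan2(v[1],v[0])))
p=[P(*c,54) for c in ((275,211),(392,210),(393,385),(276,387))];print("plate ctr",np.mean(p,0));e=p[0]+p[1]-p[2]-p[3];print("key heading",np.degrees(np.arctan2(e[1],e[0])), "lens",np.linalg.norm(p[0]-p[1]),np.linalg.norm(p[1]-p[2]))
print("knob",P(152,415,78))
E
```

```text
head [597.17102119  39.71484056] 84.29604300702677
plate ctr [596.25544202  38.31687472]
key heading 87.45035591336598 lens 41.306659960354224 63.917500858295256
knob [531.67977956   5.43753346]
```

```bash
python3 -c "
from rig import *
print(finish_job())"
```

```text
the job is handed in; nothing more can be done
None
```

The key is fitted over the screw's head with its arm beside the post. The nut is tightened, and the job was handed in at about 25.6 s. `finish_job` gives no verdict.

- **Fitting the key:** I put the key on the medium bracket, whose collar measured 46 mm and lever radius about 75 mm. It went down with light contact, and I released it and moved clear.
- **Tightening:** I swung the lever clockwise with the closed fingers. The push stepped up to about 3 N, then rose. It dipped to 7.7 N after first reaching 10.5 N. It then read 11.5, 10.3 and 11.6 N over about 0.8 s, all below 14 N. These readings came only at the end of each call, with about 1 N of noise, so I did not see the force between them.

**Last checks (wrist camera):**

| Check | Reading | Limit |
|---|---|---|
| Key hole to screw axis | about 1.5 mm | under 4 mm |
| Head turn | about 6° (2 mm at its end) | 6.5 mm |
| Knob moved | about 80 mm | over 30 mm |

- **Key and bystanders:** The key was flat on the head with the arm by the post. The robot touched nothing, and nothing I could see in the view had been disturbed.
- **Not confirmed:** I had no direct reading of the key's force on the post. I took it as about 7 N from the push on the knob. The key read 87.5° and the head 84.3°. That difference fits the hole's clearance plus measuring error.
- **Tool tilt:** The tool drifted to about 7° off vertical while holding the push, with no visible effect on the result.

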